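# Check a lead screw's thread with the coarse pitch comb

## Task

Take the taller, coarse-toothed steel comb leaf out of the wooden rack, holding it by the middle, lower it teeth down between the guide pins onto the lead screw in the fixture, and work it gently along the screw until its teeth drop fully into the thread, then let go. Then check that it sits flat: with the fingers off it and closed, press down lightly (about 5 N) on its top edge near the end at the screw's hex head, then near the other end, and leave it seated upright in the thread. Feel your way, never bearing on the screw with more than 40 N, and leave the fine leaf in its slot and the white cup as they are.

Things in the scene. Friction and masses are not known exactly. Their poses are not given: they have to be found in the camera images.
- fixture: Inspection fixture, fixed: dark steel base 250 x 90 x 12 mm carrying a steel lead screw in two V-blocks. Origin: centre of the base's underside, on the table. x axis: along the screw towards its hex head; z up. A leaf resting on the thread's crests has its centre 98 mm above this origin; fully seated in the grooves, 92 mm above it.
- screw_mid (a point): Point on the screw's axis, 45 mm above the fixture's origin. Thread: pitch 12 mm, 44 mm over the crests, 32 mm at the groove bottoms; crests 6 mm wide, grooves 6 mm at the mouth, 3.6 mm at the bottom. The screw was laid in at random along its axis: where crests and grooves lie (within half a pitch) is NOT measured and must be felt or seen. It does not shift when pushed.
- slot_mid (a point): Middle of the guide slot, 90 mm above the fixture's origin. Two pairs of round-ended level pins (12 mm thick) at x = -37 and +37 mm of the fixture leave a slot 12 mm wide over the screw axis, in which the leaf stands and can slide. Their uprights are 36 mm either side of the axis, 98 mm high. 62 mm between the pairs are free for the fingers.
- head_mid (a point): Middle of the dark hex head at the screw's +x end (within 6 mm along the axis), 58 mm across corners, 18 mm long; marks the end of the screw to be pressed first.
- leaf_center (a point): Coarse comb leaf: plain steel plate 100 (x) x 8 (y) x 62 mm (z up), 0.1 to 0.2 kg; seven teeth at 12 mm pitch along the lower edge, one under the middle, 6.6 mm long, 2.4 mm wide at the tip, 3.4 at the root; one dark hole. The point is its centre, 31 mm above the tooth tips and 31 mm below the top edge. It stands teeth down in one of the rack's slots.
- leaf_end1 (a point): Point on one end of the coarse leaf (its +x end), at half height, 50 mm from the centre.
- leaf_end2 (a point): Point on the other end of the coarse leaf (its -x end), at half height, 50 mm from the centre.
- fineleaf_center (a point): The fine comb leaf, not to be used: a lower steel plate (100 x 8 x 46 mm high) with thirteen smaller teeth, 4 mm long, at 7.5 mm pitch, and two dark holes; it stands in the other slot of the rack, 80 mm beside the coarse one. The point is its centre. Which slot holds which leaf changes.
- rack: Plywood leaf rack, fixed: base 130 x 150 x 12 mm with two slots along its x axis, 80 mm apart (y = -40 and +40 mm). Origin: centre of the base's underside. The leaves stand on the base's top (12 mm up) between short plywood walls 14 mm apart at the leaf's two ends only, whose tops are 32 mm above the table.
- cup_center (a point): White mixing cup, 72 mm across the rim, 75 mm high, standing on the bench beyond the fixture; the point is its centre.
Mind the look-alikes: they are no part of the job. What is shaped like the part that bears leaf_center but red is not meant.

How it is judged (in metres and radians):
On the way, in this order (a step that is already met when the one before it is completed fails the run):
1. the coarse leaf stands in the thread with the fingers off it, teeth at the bottom of the grooves, upright and level (z of each of leaf_end1, leaf_end2 in the frame of fixture below 0.0945 m and z of leaf_center in the frame of fixture above 0.088 m and x of leaf_center in the frame of fixture between -0.025 and 0.025 m and y of leaf_center in the frame of fixture between -0.01 and 0.01 m and angle between the x axis of leaf_center and the x axis of fixture, either way round below 0.1 rad and angle between leaf_center's own z axis and vertical below 0.2 rad and contact force between the fingers and leaf below 0.2 N), for 0.2 s.
2. the fingers press (more than 2.5 N) on the seated leaf near its end at the hex head, more than about 20 mm from its middle (z of each of leaf_end1, leaf_end2 in the frame of fixture below 0.0945 m and z of leaf_center in the frame of fixture above 0.088 m and x of leaf_center in the frame of fixture between -0.025 and 0.025 m and y of leaf_center in the frame of fixture between -0.01 and 0.01 m and angle between the x axis of leaf_center and the x axis of fixture, either way round below 0.1 rad and angle between leaf_center's own z axis and vertical below 0.2 rad and contact force between the fingers and leaf above 2.5 N and x of the grasp point in the frame of fixture above 0.018 m and (x of the grasp point in the frame of leaf_center above 0.02 m or x of the grasp point in the frame of leaf_center below -0.02 m)), for 0.1 s.
3. the fingers press (more than 2.5 N) on the seated leaf near its other end (z of each of leaf_end1, leaf_end2 in the frame of fixture below 0.0945 m and z of leaf_center in the frame of fixture above 0.088 m and x of leaf_center in the frame of fixture between -0.025 and 0.025 m and y of leaf_center in the frame of fixture between -0.01 and 0.01 m and angle between the x axis of leaf_center and the x axis of fixture, either way round below 0.1 rad and angle between leaf_center's own z axis and vertical below 0.2 rad and contact force between the fingers and leaf above 2.5 N and x of the grasp point in the frame of fixture below -0.018 m and (x of the grasp point in the frame of leaf_center above 0.02 m or x of the grasp point in the frame of leaf_center below -0.02 m)), for 0.1 s.
At the end, for the whole second after the job is handed in: The coarse leaf stands released and at rest in the screw's thread: both ends of the leaf within 2.5 mm of fully seated height, leaf within 25 mm of the fixture's middle along the screw, within 10 mm of it across, parallel to the screw within 0.1 rad and upright within 0.2 rad (z of each of leaf_end1, leaf_end2 in the frame of fixture below 0.0945 m and z of leaf_center in the frame of fixture above 0.088 m and x of leaf_center in the frame of fixture between -0.025 and 0.025 m and y of leaf_center in the frame of fixture between -0.01 and 0.01 m and angle between the x axis of leaf_center and the x axis of fixture, either way round below 0.1 rad and angle between leaf_center's own z axis and vertical below 0.2 rad and linear speed of leaf below 0.02 m/s and angular speed of leaf below 0.2 rad/s); the robot touches nothing.
It fails at once if the coarse leaf is pressed on the screw or fixture with more than 40 N (contact force between leaf and fixture above 40 N).
It fails at once if the fine leaf is moved more than 15 mm (distance of fineleaf_center from where it was at the start of the episode above 0.015 m).
It fails at once if the cup is moved more than 30 mm (distance of cup_center from where it was at the start of the episode above 0.03 m).
It also fails if it takes over 67 s, if anything falls off the work surface, if the arm or the gripper's body presses on something with over 40 N, if the wrist force passes 120 N, or if a joint passes its speed limit or range.

## Robot

A 7-joint arm with a two-finger parallel gripper is mounted at the origin on the work surface. World frame = base frame: x ahead of the robot, y to its left, z up, the work surface at z = 0. Lengths are in m, angles in degrees, forces in N, time in s.
With the tool pointing down it reaches from about 0.425 to 0.875 m from the base axis. Payload 4.7 kg.
Tool frame: the origin (TCP) lies at the centre of the arm's flange, where the gripper is bolted on; the fingertips stand 182 mm ahead of it and the grasp point (between the pads) lies 164 mm ahead of it; z points along the fingers, y is the line along which they close (so a half turn about z gives the same grasp; the last joint's range is limited). The gripper opens to 87 mm and grips with 3 to 60 N. Pads are 19 mm wide; open, the fingers measure 117 mm over their backs; the gripper's body (75 mm by 190 mm) begins 51 mm behind the grasp point.
Start: joints at [77.871, 18.392, -4.016, 83.108, 1.295, 78.541, -3.26], TCP at [0.146, -0.634, 0.405] pointing down, gripper open.
Joint ranges: [-163.93, 163.93], [-17.29, 119.83], [-79.2, 71.16], [3.27, 140.29], [-89.18, 269.18], [5.43, 117.66], [-154.24, 154.24]. Speed limits (degrees/s): [147.25, 147.25, 180, 180, 180, 180, 180].

## Interface

Orientations are given as [roll, pitch, yaw] about the fixed x, y, z axes, in that order (R = Rz(yaw) Ry(pitch) Rx(roll)).
In Python, from cell import env gives the robot as it stands. The module is installed in compiled form; this text tells all that it offers.
- The arm moves only by the tool step_arm, never from a script. Its argument "steps" is one flat list of numbers, 5 for each row, row after row: the opening, from 0 (shut) to 1 (fully open), then the shift along the tool's x, y, z in mm, then the turn about the tool's z in degrees. In form: [grip, dx, dy, dz, roll, grip, dx, dy, dz, roll, ...]. A call has 1 to 12 rows; each row shifts and turns the commanded pose from where the row before left it, along the tool's axes as they then stand; what a row does not reach is not made up. A row lasts 1/8 s, in which the tool goes at most 62.5 mm and 10.7 degrees, less where a joint would pass 70% of its speed; a pose out of reach is approached as far as the arm can. A call with a gripper value outside its range is refused whole. The fingers move at their own pace and stop on an object; "grip_force" is the grip in N (left out, the last holds). Time passes only in rows, so rows that do not move let the fingers close. It gives the time, the measured TCP pose, the force, the opening and the grip force at its end, in the units of the state.
- env.get_obs(): the state, without advancing time (a new reading comes with each control period).
- env.read_camera(name): name is "scene" or "top" or "wrist"; returns a dict with "image" (420x560x3 uint8, red, green, blue), "camera_matrix" (3x3 intrinsics, pixels), "R" (3x3) and "t" (3): a world point X has camera coordinates R X + t. Camera axes: x right, y down, z forward; pixel columns grow to the right and rows downward; lengths in m; the calibration is good to about 2 mm. A picture is of the moment at which its call begins. There is no depth.
- env.sign_off(): hands the job in; it is judged then, once.
The state is a dict: "time_s": time; "qpos": joint angles; "joint_velocities": joint speeds; "effort": joint torques, N m; "tool_pos": TCP position; "tool_rot": TCP orientation; "force": force on the tool from outside, world axes, zero at the start; "wrist_torque": the same for the moment, N m; "grip_width": finger opening in m; "grasp_force": force on a finger pad.
Only numpy, scipy, OpenCV 4.12 (cv2) and the standard library are available. Lean on these libraries where they do the work, as an engineer would, in place of code of your own. Each camera call takes 0.05 s, during which the arm holds its last target. There are 200 camera calls.

## Working session

There is one attempt and no reset: what is moved stays moved. The work goes in short steps, Python scripts to look and compute and a tool call to move; the robot and the scene stay as the last step left them, time stands still between calls to the robot, and variables do not carry over. Pictures are saved under pics/ and viewed, at most 10 in all, crops included, and the job is handed in when it is done.

Besides the shell and the picture viewer there is one more tool, called after "Request:" as a command line: name --argument value ..., lists and objects as JSON in quotes. step_arm: Moves the arm, as the interface text tells. Its arguments: {"type":"object","properties":{"steps":{"type":"array","items":{"type":"number"}},"grip_force":{"type":"number"}},"required":["steps"]}

```bash
mkdir -p pics; cat > h.py <<'E'
import numpy as np, cv2
from cell import env
def shot(n,f=None):
    c=env.read_camera(n)
    if f: cv2.imwrite('pics/'+f,c['image'][:,:,::-1]); np.savez('pics/'+f+'.npz',**c)
    return c
def ray(c,u,v):
    d=np.linalg.inv(c['camera_matrix'])@np.array([u,v,1.]); R=c['R']
    return -R.T@c['t'], R.T@d
def onz(c,u,v,z):
    o,d=ray(c,u,v); return o+d*(z-o[2])/d[2]
def proj(c,X):
    p=c['camera_matrix']@(c['R']@np.array(X)+c['t']); return p[:2]/p[2]
E
python3 - <<'E'
from h import *
a=shot('top','top0.png');b=shot('scene','scene0.png')
for c in(a,b):print(ray(c,280,210))
o=env.get_obs();print(o['tool_pos'],o['tool_rot'],o['force'],o['grip_width'],o['time_s'])
E
```

```text
(array([ 0.46736696, -0.01276342,  1.04856463]), array([ 0.13036985,  0.03430769, -0.99101783]))
(array([1.16629127, 0.29043156, 0.74806038]), array([-0.62770271, -0.2961635 , -0.71998963]))
[ 0.1454614  -0.63333333  0.40377751] [-1.79904099e+02  3.79411468e-03  1.29388210e+01] [-0.51130136 -0.20325031  0.09381133] 0.08665807626429121 0.1
```

View pics/top0.png

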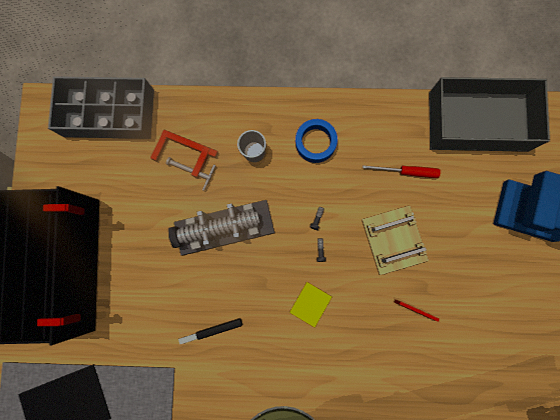

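View pics/scene0.png

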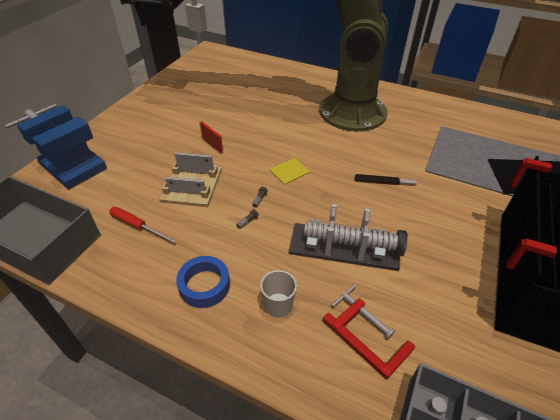

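The top view shows the fixture around (222,228), with its hex head at left (175,237), and the rack at (395,240) with leaves at (391,225) and (398,255). In the scene view the rack leaves are at (194,163) and (185,185). A red look-alike stands at (211,137). An enlarged crop should tell which rack leaf is the coarse one.

```bash
python3 - <<'E'
import cv2,numpy as np
s=cv2.imread('pics/scene0.png');t=cv2.imread('pics/top0.png')
r=lambda i,x,y,w,h:cv2.resize(i[y:y+h,x:x+w],(400,300),interpolation=cv2.INTER_CUBIC)
g=np.vstack([np.hstack([r(s,150,145,80,60),r(s,285,200,128,96-20+20-0)]),np.hstack([r(t,350,200,88,66+18-18),r(t,160,190,120,90)])])
cv2.imwrite('pics/crop1.png',g)
E
```

```text
(no output)
```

View pics/crop1.png

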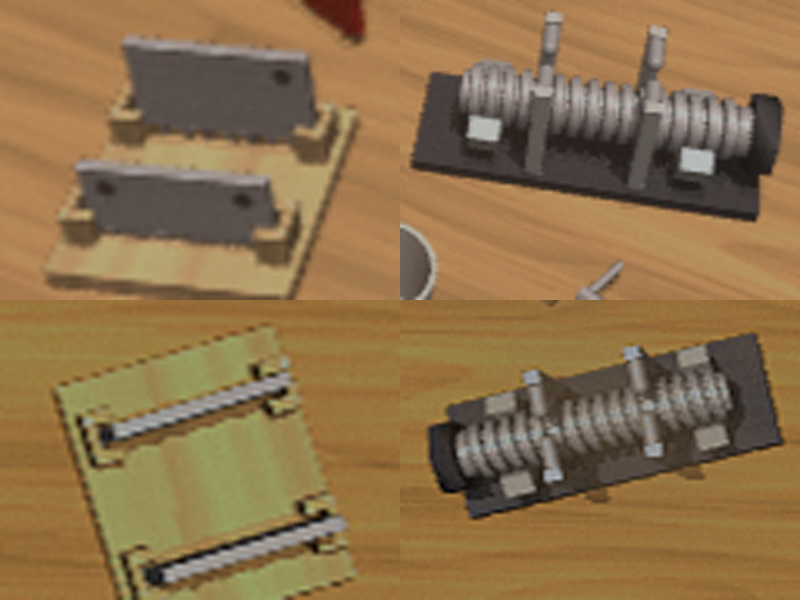

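The rack has two candidates. The scene leaf at (194,163), top (404,255), is taller with one hole, so it is the coarse leaf. The scene leaf at (185,185), top (391,225), is lower with two holes, so it is the fine one. The red plate at (211,137) is the look-alike. Next I'll measure.

```bash
python3 - <<'E'
from h import *
L=lambda f:dict(np.load('pics/'+f+'.npz'))
a=L('top0.png');b=L('scene0.png')
p=[onz(a,385,260,.074),onz(a,425.5,249,.074)];q=[onz(b,175,153.5,.074),onz(b,211.5,156,.074)]
for s in(p,q):
  d=s[1]-s[0];print(s,np.linalg.norm(d),np.degrees(np.arctan2(d[1],d[0])),(s[0]+s[1])/2)
# fixture base corners
im=a['image'];
C=[onz(a,*x,.012)for x in[(266.5,200.5),(274,233),(181,255),(173.5,221.5)]]
for i in range(4):
  d=C[(i+1)%4]-C[i];print(C[i][:2],np.linalg.norm(d),np.degrees(np.arctan2(d[1],d[0])))
print(np.mean(C,0))
# scene base corners: crop scale 3.125
C=[onz(b,285+x/3.125,200+y/3.125,.012)for x,y in[(35,75),(12,165),(357,212)]]
print(C,np.linalg.norm(C[2]-C[1]),(C[0]+C[2])/2)
# pin tips (pairs) in top: mid of gap
for x in[(552,430),(648,405)]:print('pin',onz(a,160+(x[0]-400)/3.333,190+(x[1]-300)/3.333,.09))
E
```

```text
[array([ 0.48068016, -0.23414011,  0.074     ]), array([ 0.50947928, -0.33089246,  0.074     ])] 0.10094754252480156 -73.42394059246091 [ 0.49507972 -0.28251629  0.074     ]
[array([ 0.51420907, -0.32687725,  0.074     ]), array([ 0.48043161, -0.23442572,  0.074     ])] 0.09842867152270565 110.06993498901409 [ 0.49732034 -0.28065148  0.074     ]
[0.62790137 0.05906628] 0.08732742004912 -165.3468502403093
[0.54341428 0.03697533] 0.24661811658446503 104.76472100667061
[0.48056355 0.27545024] 0.08978013713231493 15.899569503235742
[0.566909   0.30004569] 0.24857824192590233 -75.79660350489083
[0.55469705 0.16788439 0.012     ]
[array([0.54972399, 0.04344725, 0.012     ]), array([0.63760995, 0.06452921, 0.012     ]), array([0.56803079, 0.30071278, 0.012     ])] 0.24621929066623235 [0.55887739 0.17208001 0.012     ]
pin [0.5432069  0.19787503 0.09      ]
pin [0.56299189 0.12925558 0.09      ]
```

```bash
cat >> h.py <<'E'
from scipy.spatial.transform import Rotation as Ro
def go(target,yaw=None):
    o=env.get_obs(); R=Ro.from_euler('xyz',o['tool_rot'],degrees=True).as_matrix()
    print('d tool mm',np.round(R.T@(np.array(target)-o['tool_pos'])*1000,1),'roll',None if yaw is None else round(((o['tool_rot'][2]-yaw+180)%360)-180,2),'t',o['time_s'],'F',np.round(o['force'],2),'w',round(o['grip_width']*1000,1),'pos',np.round(o['tool_pos'],4),'rot',np.round(o['tool_rot'],2))
E
python3 -c "
from h import *
go([.496,-.2815,.38],107)"
```

```text
d tool mm [ 420.4 -264.4   24.2] roll -94.06 t 0.1 F [-0.51 -0.2   0.09] w 86.7 pos [ 0.1455 -0.6333  0.4038] rot [-179.9     0.     12.94]
```

Request:
step_arm --steps '[1,30,-19,0,0,1,42,-26,0,0,1,42,-26,0,0,1,42,-26,0,0,1,42,-26,0,0,1,42,-26,0,0,1,42,-26,0,0,1,42,-26,0,0,1,42,-26,0,0,1,36,-22,0,0,1,18,-15,0,0,1,0,0,0,0]'

```text
time_s: 1.6
tool_pos: [0.4968, -0.2801, 0.4043]
tool_rot: [-179.9, 0.0, 13.2]
force: [0.5, -0.5, -0.5]
grip_width: 0.0873
grasp_force: 0.0
```

Request:
step_arm --steps '[1,0,0,0,-9.4,1,0,0,0,-9.4,1,0,0,0,-9.4,1,0,0,0,-9.4,1,0,0,0,-9.4,1,0,0,0,-9.4,1,0,0,0,-9.4,1,0,0,0,-9.4,1,0,0,0,-9.4,1,0,0,0,-9.4,1,0,0,0,0,1,0,0,0,0]'

```text
time_s: 3.1
tool_pos: [0.4951, -0.2831, 0.4046]
tool_rot: [-180.0, 0.0, 106.7]
force: [-0.1, -0.4, -0.7]
grip_width: 0.0867
grasp_force: 0.0
```

```bash
python3 - <<'E'
from h import *
go([.496,-.2815,.36],107)
c=shot('wrist','w1.png')
print(proj(c,[.496,-.2815,.074]),-c['R'].T@c['t'])
E
```

```text
d tool mm [ 1.3  1.4 44.6] roll -0.31 t 3.1 F [-0.13 -0.39 -0.71] w 86.7 pos [ 0.4951 -0.2831  0.4046] rot [-1.7997e+02  1.0000e-02  1.0669e+02]
[280.69030883 190.82153074] [ 0.47344387 -0.20961964  0.38400087]
```

View pics/w1.png

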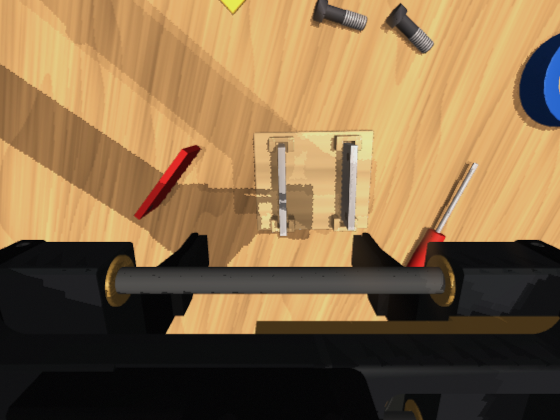

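The wrist view shows the coarse leaf's top edge from (281,145) to (283,236), the fine leaf at x≈351, and the red look-alike at (167,182). I'll refine the pose from the bright strip.

```bash
python3 - <<'E'
from h import *
c=dict(np.load('pics/w1.png.npz'));im=c['image'].astype(int)
s=im.max(2)-im.min(2);m=(s<25)&(im.min(2)>110)
m[:,:265]=0;m[:,300:]=0;m[:140]=0;m[240:]=0
y,x=np.where(m);print(len(x),y.min(),y.max())
f=np.polyfit(y,x,1);print(f)
y0,y1=y.min()-.5,y.max()+.5
P=[onz(c,np.polyval(f,v),v,.074)for v in(y0,y1)]
d=P[0]-P[1];print(P,np.linalg.norm(d),np.degrees(np.arctan2(d[1],d[0])))
M=(P[0]+P[1])/2;print(M); go([M[0],M[1],.224],np.degrees(np.arctan2(d[1],d[0])))
E
```

```text
486 147 235
[2.03365694e-02 2.77949062e+02]
[array([ 0.48252312, -0.2358197 ,  0.074     ]), array([ 0.51331582, -0.33097566,  0.074     ])] 0.10001423774230296 107.93170420016207
[ 0.49791947 -0.28339768  0.074     ]
d tool mm [ -1.2   2.4 180.7] roll -1.18 t 3.15 F [-0.36  0.19  0.18] w 87.0 pos [ 0.4953 -0.2829  0.4047] rot [-1.7998e+02  1.0000e-02  1.0675e+02]
```

Request:
step_arm --steps '[1,-1,2,20,-1,1,0,0,40,0,1,0,0,40,0,1,0,0,35,0,1,0,0,25,0,1,0,0,15,0,1,0,0,5,0,1,0,0,0,0]'

```text
time_s: 4.15
tool_pos: [0.4981, -0.2826, 0.225]
tool_rot: [180.0, 0.0, 107.9]
force: [1.1, -0.2, 0.0]
grip_width: 0.0869
grasp_force: 0.0
```

Request:
step_arm --steps '[0,0,0,0,0,0,0,0,0,0,0,0,0,0,0,0,0,0,0,0,0,0,0,0,0,0,0,0,0,0,0,0,0,0,0,0,0,0,0,0]' --grip_force 25

```text
time_s: 5.15
tool_pos: [0.4979, -0.2826, 0.2247]
tool_rot: [-180.0, 0.0, 107.9]
force: [-0.3, -0.4, 0.1]
grip_width: 0.0149
grasp_force: 0.0
```

Request:
step_arm --steps '[0,0,0,0,0,0,0,0,0,0,0,0,0,0,0,0,0,0,0,0]'

```text
time_s: 5.65
tool_pos: [0.498, -0.2826, 0.2247]
tool_rot: [180.0, 0.0, 107.9]
force: [1.2, 0.8, -0.2]
grip_width: 0.0081
grasp_force: 25.0
```

Request:
step_arm --steps '[0,0,0,-10,0,0,0,0,-25,0,0,0,0,-40,0,0,0,0,-40,0,0,0,0,-30,0,0,0,0,-15,0,0,0,0,0,0]'

```text
time_s: 6.52
tool_pos: [0.4981, -0.2825, 0.3855]
tool_rot: [180.0, 0.1, 107.9]
force: [-0.4, 0.5, -1.5]
grip_width: 0.0077
grasp_force: 25.0
```

```bash
python3 - <<'E'
from h import *
go([.556,.169,.385],104.6)
c=shot('top');im=c['image']
print(env.get_obs()['grasp_force'])
E
```

```text
d tool mm [4.118e+02 1.942e+02 1.000e-01] roll 3.34 t 6.525 F [-0.42  0.48 -1.47] w 7.7 pos [ 0.4981 -0.2825  0.3855] rot [1.7995e+02 8.0000e-02 1.0794e+02]
24.980992275523022
```

Request:
step_arm --steps '[0,16,10,0,0,0,30,18,0,0,0,36,22,0,0,0,36,22,0,0,0,36,22,0,0,0,36,22,0,0,0,36,22,0,0,0,36,22,0,0,0,30,18,0,0,0,20,11,0,0,0,10,5,0,3.3,0,0,0,0,0]'

```text
time_s: 8.07
tool_pos: [0.5825, 0.0861, 0.3836]
tool_rot: [-179.9, -0.1, 104.9]
force: [0.5, 0.1, -1.0]
grip_width: 0.0076
grasp_force: 25.0
```

```bash
python3 - <<'E'
from h import *
go([.556,.169,.385],104.6)
c=shot('wrist','w2.png')
print(proj(c,[.556,.169,.067]))
E
```

```text
d tool mm [86.9 -4.3 -1.2] roll 0.3 t 8.075 F [ 0.49  0.12 -1.03] w 7.6 pos [0.5825 0.0861 0.3836] rot [-1.7989e+02 -9.0000e-02  1.0490e+02]
[275.4469768  108.46450941]
```

View pics/w2.png

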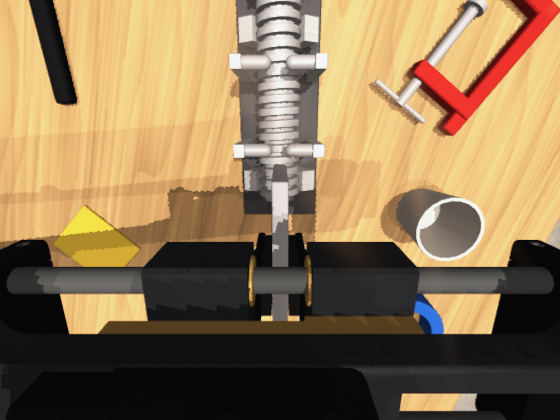

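The view shows the four upright tops at about (236,62), (321,62), (239,152) and (318,151), and the screw runs along column ~278 with crest bands visible. I'll compute the fixture pose and the thread phase from these.

```bash
python3 - <<'E'
from h import *
c=dict(np.load('pics/w2.png.npz'));im=c['image'].astype(int)
m=((im.min(2)>215)).astype(np.uint8)
P=[]
for u,v in[(236,62),(321,62),(239,152),(318,151)]:
    w=m[v-11:v+12,u-9:u+10];n,l,st,ce=cv2.connectedComponentsWithStats(w)
    k=1+np.argmax(st[1:,4]);q=ce[k]+[u-9,v-11];P.append(onz(c,*q,.098));print(q,st[k],P[-1][:2])
P=np.array(P);O=P.mean(0)
d=P[0]+P[1]-P[2]-P[3];yaw=np.arctan2(d[1],d[0]);print('O',O,'yaw',np.degrees(yaw),'sep',np.linalg.norm(d)/2,np.linalg.norm(P[0]-P[1]),np.linalg.norm(P[2]-P[3]))
e=np.array([np.cos(yaw),np.sin(yaw)]);n=np.array([-e[1],e[0]])
# profile along top of thread
for yy in(0,):
  xs=np.arange(-26,60,1.)
  g=[]
  for x in xs:
    v=[]
    for y in(-3,-2,-1,0,1,2,3):
      p=proj(c,[*(O[:2]+e*x/1000+n*y/1000),.067]);v.append(cv2.getRectSubPix(im.sum(2).astype(np.float32),(1,1),tuple(map(float,p)))[0,0]/3)
    g.append(np.mean(v))
  print([f'{int(x)}:{int(a)}' for x,a in zip(xs,g)])
cv2.imwrite('pics/w2c.png',cv2.resize(c['image'][50:165,225:335,::-1],None,fx=5,fy=5,interpolation=cv2.INTER_CUBIC))
print(proj(c,[*(O[:2]),.067]))
go([O[0],O[1],.385],np.degrees(yaw))
E
```

```text
[235.69942197  60.56647399] [  2   3  17  14 173] [0.51538709 0.19615077]
[321.09375  60.21875] [  4   2  11  15 160] [0.58362171 0.21455019]
[238.43902439 150.65853659] [  4   4  10  13 123] [0.53376309 0.12469075]
[318.46218487 150.45378151] [  5   5  10  12 119] [0.60309373 0.14332623]
O [0.5589664  0.16967948 0.098     ] yaw 104.8560181164565 sep 0.0738091957150279 0.0706717957880609 0.07179149019793492
['-26:229', '-25:230', '-24:231', '-23:202', '-22:152', '-21:209', '-20:224', '-19:213', '-18:162', '-17:174', '-16:225', '-15:231', '-14:231', '-13:232', '-12:233', '-11:200', '-10:184', '-9:212', '-8:223', '-7:217', '-6:149', '-5:212', '-4:239', '-3:240', '-2:240', '-1:240', '0:240', '1:210', '2:207', '3:233', '4:237', '5:206', '6:123', '7:213', '8:240', '9:240', '10:238', '11:240', '12:241', '13:209', '14:225', '15:237', '16:233', '17:185', '18:131', '19:189', '20:239', '21:242', '22:241', '23:241', '24:239', '25:230', '26:231', '27:228', '28:210', '29:144', '30:101', '31:201', '32:219', '33:220', '34:219', '35:226', '36:228', '37:231', '38:238', '39:239', '40:217', '41:128', '42:98', '43:215', '44:241', '45:242', '46:243', '47:243', '48:242', '49:240', '50:240', '51:240', '52:207', '53:107', '54:103', '55:210', '56:245', '57:245', '58:244', '59:243']
[278.60139409 108.57951212]
d tool mm [88.2 -1.2 -1.2] roll -0.04 t 8.125 F [ 0.57 -0.1  -2.04] w 7.7 pos [0.5827 0.0848 0.3837] rot [-1.7989e+02 -3.0000e-02  1.0482e+02]
```

View pics/w2c.png

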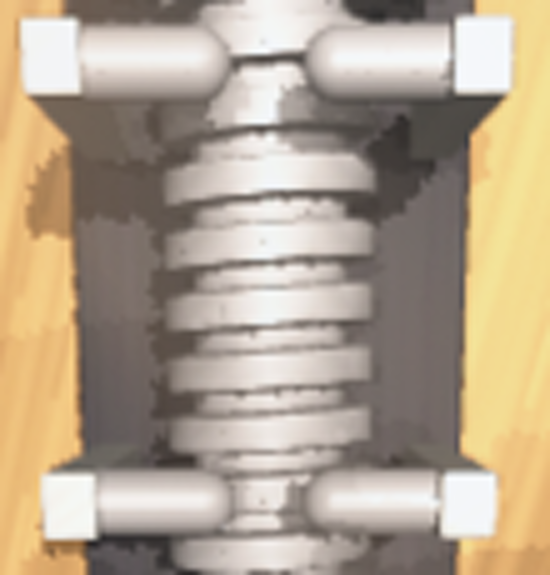

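```bash
python3 - <<'E'
from h import *
c=dict(np.load('pics/w2.png.npz'));im=c['image'].astype(int)
T=np.array([.5826,.0855,.3837]);a=np.radians(104.85);e=np.array([np.cos(a),np.sin(a),0]);n=np.array([-e[1],e[0],0])
for x in(49.25,20):
  for y in(-4,4):
    for z in(.2332,.2332-.062):print(x,y,z,proj(c,[*(T+e*x/1000+n*y/1000)[:2],z]).round(1))
for v in(175,186,195,205,215):print(v,im[v,262:300].sum(1)//3)
print(im[155:200,280].sum(1)//3)
E
```

```text
49.25 -4 0.2332 [288.3 183.9]
49.25 -4 0.1712 [285.8 163.9]
49.25 4 0.2332 [270.7 183.8]
49.25 4 0.1712 [273.6 163.9]
20 -4 0.2332 [287.8 243.4]
20 -4 0.1712 [285.5 206.5]
20 4 0.2332 [271.2 243.4]
20 4 0.1712 [273.9 206.5]
175 [ 88  86  85  87 119 145 155 167 171 175 127  89  86  87  87  88  89  89
  90  91  92  92  93  95  96 120 154 159 153 141 121 105 100 100  99 108
 124 131]
186 [ 85  77  80  88  93 146 167 168 168 152 192 220 225 225 225 226 226 226
 227 228 228 228 228 228 228 215 163 151 150 134 114 100  95  96  96 102
 116 128]
195 [ 82  86  88  89  91  94  97  99 101 113 185 219 224 225 226 226 226 227
 227 228 228 229 229 228 231 214 148 150 158 152 145 143  92  54  50  52
  53  53]
205 [ 44  44  45  45  45  40  37  38  38  64 176 219 224 224 224 225 225 226
 227 228 228 229 229 228 230 212 121  52  49  49  50  50  50  50  50  51
  51  52]
215 [109 108 108 110 113 110 108 108 109  92 150 189 195 212 218 218 219 224
 226 210 202 203 203 203 204 185 137 169 183 137 106 106 105 107 110 113
 115 115]
[204 126 180 232 229 227 227 229 222 158  95  96  96  95  94  94  94  92
  91  91  90  88  89  89  88  90 117 183 218 227 227 227 227 227 227 227
 227 227 227 227 227 227 227 227 226]
```

Request:
step_arm --steps '[0,12,-1,0,0,0,25,0,0,0,0,25,0,0,0,0,20,0,0,0,0,10,0,10,0,0,0,0,20,0,0,0,0,20,0,0,0,0,15,0,0,0,0,4,0,0,0,0,0,0,0,0,0,0,0]'

```text
time_s: 9.5
tool_pos: [0.5594, 0.1724, 0.3164]
tool_rot: [179.9, 0.0, 104.6]
force: [0.5, 0.1, -1.6]
grip_width: 0.0081
grasp_force: 25.0
```

```bash
python3 - <<'E'
from h import *
O=np.array([.55897,.16968]);a=np.radians(104.86);e=np.array([np.cos(a),np.sin(a)])
g=O+e*.0037
go([*g,.2797],104.86)
c=shot('scene','s2.png');im=c['image'];cv2.imwrite('pics/s2c.png',cv2.resize(im[150:280,270:430,::-1],None,fx=4.5,fy=4.5,interpolation=cv2.INTER_CUBIC))
E
```

```text
d tool mm [ 1.1 -1.2 36.7] roll -0.23 t 9.5 F [ 0.52  0.06 -1.63] w 8.1 pos [0.5594 0.1724 0.3164] rot [179.93   0.   104.63]
```

View pics/s2c.png

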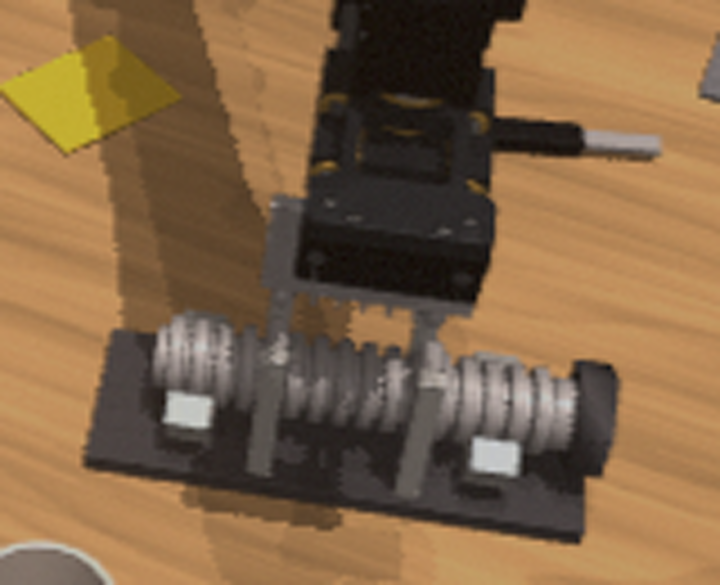

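The leaf is held above the screw between the uprights, with its teeth visible at crop (385,305), and it lines up with the slot. I'll lower it now.

Request:
step_arm --steps '[0,1,-1,3,0.2,0,0,0,6,0,0,0,0,6,0,0,0,0,6,0,0,0,0,5,0,0,0,0,4,0,0,0,0,0,0]' --grip_force 20

```text
time_s: 10.42
tool_pos: [0.5578, 0.173, 0.2853]
tool_rot: [-180.0, -0.0, 104.4]
force: [-0.1, -0.2, -1.1]
grip_width: 0.0078
grasp_force: 20.0
```

```bash
python3 - <<'E'
from h import *
go([.55897-.2564*.0037,.16968+.9666*.0037,.2797],104.86)
E
```

```text
d tool mm [0.2 0.3 5.6] roll -0.42 t 10.425 F [-0.06 -0.17 -1.06] w 7.8 pos [0.5578 0.173  0.2853] rot [-179.96   -0.    104.44]
```

Request:
step_arm --steps '[0,0,0,1,0.4,0,0,0,1,0,0,0,0,1,0,0,0,0,1,0,0,0,0,1,0,0,0,0,0,0]'

```text
time_s: 11.18
tool_pos: [0.5579, 0.173, 0.2806]
tool_rot: [-180.0, 0.0, 104.0]
force: [0.3, 0.6, -1.7]
grip_width: 0.0077
grasp_force: 20.0
```

Request:
step_arm --steps '[0,0,0,0.7,0,0,0,0,0.7,0,0,0,0,0,0]'

```text
time_s: 11.55
tool_pos: [0.5579, 0.1731, 0.2793]
tool_rot: [-180.0, -0.0, 104.0]
force: [-0.5, 0.3, -3.4]
grip_width: 0.0081
grasp_force: 20.0
```

Request:
step_arm --steps '[0,0,0,0,-0.8,0,0,0,0.7,0,0,0,0,0.7,0,0,0,0,0,0]'

```text
time_s: 12.05
tool_pos: [0.5579, 0.1733, 0.2779]
tool_rot: [180.0, -0.0, 104.9]
force: [0.2, 1.1, -1.7]
grip_width: 0.0075
grasp_force: 20.0
```

Request:
step_arm --steps '[0,0,0,0.6,0,0,0,0,0.6,0,0,0,0,0,0]'

```text
time_s: 12.42
tool_pos: [0.5579, 0.1734, 0.2768]
tool_rot: [180.0, -0.0, 104.9]
force: [0.2, 1.7, 0.0]
grip_width: 0.008
grasp_force: 20.0
```

Request:
step_arm --steps '[0,0.4,0,0.5,0,0,0.2,0,0.5,0,0,0,0,0,0]'

```text
time_s: 12.8
tool_pos: [0.5577, 0.1737, 0.2757]
tool_rot: [180.0, -0.0, 104.8]
force: [-1.1, 2.6, 0.5]
grip_width: 0.0078
grasp_force: 20.0
```

Request:
step_arm --steps '[0,0,0,0.5,0,0,0,0,0.5,0,0,0,0,0,0]'

```text
time_s: 13.18
tool_pos: [0.5577, 0.1738, 0.2747]
tool_rot: [180.0, -0.0, 104.9]
force: [-1.1, 1.9, 1.1]
grip_width: 0.0081
grasp_force: 20.0
```

Request:
step_arm --steps '[0,0.4,0,0.4,0,0,0,0,0.4,0,0,0,0,0,0]'

```text
time_s: 13.55
tool_pos: [0.5576, 0.174, 0.2738]
tool_rot: [-180.0, 0.0, 104.8]
force: [0.1, 2.1, 0.0]
grip_width: 0.0078
grasp_force: 20.0
```

Request:
step_arm --steps '[0,0.2,0,0.4,0,0,0,0,0.4,0,0,0,0,0,0]'

```text
time_s: 13.92
tool_pos: [0.5577, 0.1741, 0.2736]
tool_rot: [180.0, 0.0, 104.8]
force: [-1.9, 1.8, 6.2]
grip_width: 0.0077
grasp_force: 20.0
```

Contact came at the expected seated height (0.2736 m, predicted 0.2737 m). I'll release it.

Request:
step_arm --steps '[0.1,0,0,-0.3,0,0.15,0,0,0,0,0.25,0,0,0,0,0.4,0,0,0,0,0.4,0,0,0,0,0.4,0,0,0,0,0.4,0,0,0,0]'

```text
time_s: 14.8
tool_pos: [0.5576, 0.1742, 0.2734]
tool_rot: [-180.0, 0.0, 104.8]
force: [-0.0, 0.5, 0.0]
grip_width: 0.0347
grasp_force: 0.0
```

Request:
step_arm --steps '[0.4,0,0,-5,0,0.4,0,0,-15,0,0.4,0,0,-25,0,0.4,0,0,-25,0,0.4,0,0,-10,0,0.4,-20,0,0,0,0.4,-30,0,0,0,0.4,-30,0,0,0,0.4,0,0,0,0]'

```text
time_s: 15.92
tool_pos: [0.5789, 0.0917, 0.3518]
tool_rot: [-179.8, 0.1, 104.4]
force: [0.5, -0.2, -0.4]
grip_width: 0.0349
grasp_force: 0.0
```

```bash
python3 - <<'E'
from h import *
go([.5577,.1741,.32],104.86)
a=shot('wrist','w3.png')['image'];b=shot('scene','s3.png')['image']
a=cv2.resize(a[0:240,160:400],(480,480),interpolation=cv2.INTER_CUBIC)
b=cv2.resize(b[180:280,285:415],(320*2-320+0+0,246),interpolation=cv2.INTER_CUBIC)
g=np.zeros((480,800,3),np.uint8);g[:,:480]=a;g[:246,480:]=b
cv2.imwrite('pics/c3.png',g[:,:,::-1])
E
```

```text
d tool mm [85.2  0.1 31.7] roll -0.42 t 15.925 F [ 0.46 -0.17 -0.45] w 34.9 pos [0.5789 0.0917 0.3518] rot [-1.7984e+02  1.0000e-01  1.0444e+02]
```

View pics/c3.png

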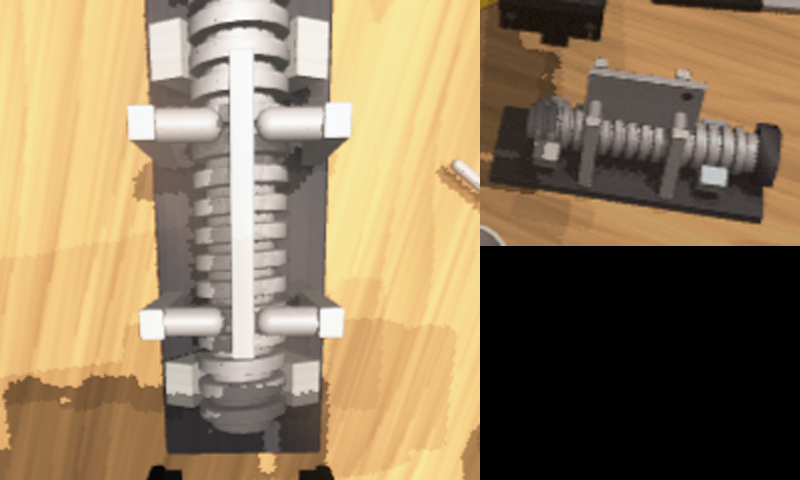

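The leaf stands seated, upright and centred in the slot, with the hex head to the right in the scene view. Next I close the fingers and move over the head end, 30 mm from the leaf's middle.

Request:
step_arm --steps '[0,15,0,0,-0.4,0,30,0,0,0,0,35,0,0,0,0,25,0,0,0,0,10,0,0,0,0,0,0,10,0,0,0,0,15,0,0,0,0,10,0,0,0,0,4,0,0,0,0,0,0,0,0,0,0,0]'

```text
time_s: 17.4
tool_pos: [0.5482, 0.2078, 0.3148]
tool_rot: [180.0, 0.0, 105.2]
force: [0.9, 0.6, 0.5]
grip_width: 0.0004
grasp_force: 0.0
```

```bash
python3 -c "
from h import *
go([.55,.2031,.305],104.86)"
```

```text
d tool mm [-5.1  0.5  9.8] roll 0.37 t 17.4 F [0.85 0.63 0.46] w 0.4 pos [0.5482 0.2078 0.3148] rot [179.96   0.   105.23]
```

Request:
step_arm --steps '[0,-5,0,3,0.4,0,0,0,3,0,0,0,0,2,0,0,0,0,0,0]'

```text
time_s: 17.9
tool_pos: [0.5492, 0.2031, 0.3062]
tool_rot: [-180.0, -0.0, 104.8]
force: [0.8, 0.2, -0.3]
grip_width: 0.0007
grasp_force: 0.0
```

Request:
step_arm --steps '[0,0,0,0.7,0,0,0,0,0.7,0,0,0,0,0,0]'

```text
time_s: 18.27
tool_pos: [0.5495, 0.2033, 0.3055]
tool_rot: [179.9, -0.0, 104.8]
force: [-0.4, 0.9, 3.0]
grip_width: 0.0007
grasp_force: 1.6
```

Request:
step_arm --steps '[0,0,0,0.3,0,0,0,0,0,0,0,0,0,0,0]'

```text
time_s: 18.65
tool_pos: [0.5495, 0.2033, 0.3055]
tool_rot: [179.9, -0.0, 104.8]
force: [-0.9, 0.2, 4.3]
grip_width: 0.0006
grasp_force: 2.6
```

Request:
step_arm --steps '[0,0,0,0.2,0,0,0,0,0,0,0,0,0,0,0]'

```text
time_s: 19.02
tool_pos: [0.5496, 0.2034, 0.3055]
tool_rot: [179.9, -0.0, 104.8]
force: [-0.1, 0.1, 5.0]
grip_width: 0.0004
grasp_force: 2.9
```

Request:
step_arm --steps '[0,0,0,-2,0,0,0,0,-6,0,0,0,0,-7,0,0,-10,0,0,0,0,-20,0,0,0,0,-20,0,0,0,0,-10,0,0,0,0,0,0,0,0,0,0,0,0,0]'

```text
time_s: 20.15
tool_pos: [0.5644, 0.1458, 0.3196]
tool_rot: [180.0, -0.0, 104.9]
force: [1.2, 0.3, 0.4]
grip_width: 0.0005
grasp_force: 0.0
```

```bash
python3 -c "
from h import *
go([.5577+.2564*.03,.1741-.9666*.03,.3055],104.86)"
```

```text
d tool mm [-0.9  0.8 14.1] roll 0.03 t 20.15 F [1.19 0.33 0.41] w 0.5 pos [0.5644 0.1458 0.3196] rot [ 1.8000e+02 -3.0000e-02  1.0489e+02]
```

Request:
step_arm --steps '[0,-1,0.7,6,0,0,0,0,4,0,0,0,0,2.5,0,0,0,0,0,0,0,0,0,0.6,0,0,0,0,0.6,0,0,0,0,0,0]'

```text
time_s: 21.02
tool_pos: [0.5656, 0.1442, 0.3059]
tool_rot: [180.0, 0.0, 104.8]
force: [0.4, -0.1, -0.6]
grip_width: 0.0006
grasp_force: 0.0
```

Request:
step_arm --steps '[0,0,0,0.4,0,0,0,0,0,0,0,0,0,0,0]'

```text
time_s: 21.4
tool_pos: [0.5657, 0.1442, 0.3057]
tool_rot: [180.0, 0.0, 104.8]
force: [0.9, 0.5, 1.3]
grip_width: 0.0002
grasp_force: 0.9
```

Request:
step_arm --steps '[0,0,0,0.5,0,0,0,0,0,0,0,0,0,0,0]'

```text
time_s: 21.78
tool_pos: [0.5659, 0.1442, 0.3055]
tool_rot: [179.9, 0.0, 104.8]
force: [0.3, -0.6, 5.5]
grip_width: 0.0004
grasp_force: 2.7
```

Request:
step_arm --steps '[0,0,0,0.3,0,0,0,0,0,0,0,0,0,0,0]'

```text
time_s: 22.15
tool_pos: [0.566, 0.1442, 0.3055]
tool_rot: [179.9, 0.0, 104.8]
force: [0.6, -1.2, 6.1]
grip_width: 0.0005
grasp_force: 3.2
```

Request:
step_arm --steps '[0,0,0,-3,0,0,0,0,-12,0,0,0,0,-25,0,0,0,0,-30,0,0,0,0,-10,0,0,-30,0,0,0,0,-30,0,0,0,0,0,0,0,0,0,0,0,0,0,0,0,0,0,0]'

```text
time_s: 23.4
tool_pos: [0.5805, 0.0877, 0.3845]
tool_rot: [-180.0, -0.0, 105.0]
force: [-0.6, 0.2, -0.5]
grip_width: 0.0002
grasp_force: 0.0
```

```bash
python3 - <<'E'
from h import *
b=shot('scene','s4.png')['image']
cv2.imwrite('pics/c4.png',cv2.resize(b[120:320,230:420],None,fx=2.9,fy=2.9,interpolation=cv2.INTER_CUBIC)[:,:,::-1])
E
```

```text
(no output)
```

View pics/c4.png

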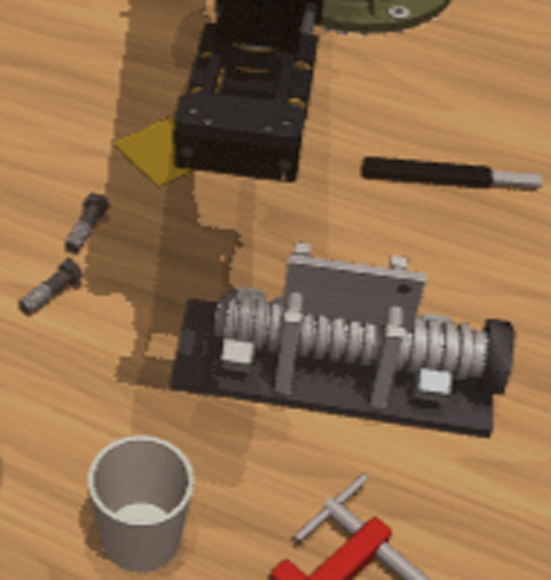

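The leaf stands upright in the thread at crop (355,290), the cup looks undisturbed, and the arm is clear, so I'm handing in.

```bash
python3 -c "
from cell import env
print(env.sign_off())"
```

```text
the job is handed in; nothing more can be done
None
```

The coarse leaf is seated upright in the thread and released; I pressed it at the hex-head end (about 5 N) and then the other end (about 6 N), both stopping at the same height, and handed the job in at about 23 s with no verdict shown.

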